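# Shut the bench tool chest

## Task

Shut up the tool chest on the bench with gentle pushes of the fingertips, gripping and lifting nothing: first push all three drawers fully in, flush with the chest, while its lid is still up, then push the raised lid down until it is fully closed, and come clear. Do not drag a drawer right out or throw the lid right back, and leave the other things on the bench standing where they are.

Things in the scene. Friction and masses are not known exactly. Their poses are not given: they have to be found in the camera images.
- chest: grey sheet-metal tool chest fixed to the bench, 170 mm deep (x), 300 mm wide (y), 100 mm tall without its lid; origin at the centre of its underside on the bench; its x axis points from the drawer fronts (x = -85 mm) to the back (x = +85 mm), y to the left, z up. Three drawers side by side in its lower part, an open socket tray above them, a lid on top
- drawer_left_pull (a point): middle of the front edge of the left drawer's aluminium pull strip (seen from the robot, left = +y at chest yaw 0): the strip is 80 mm wide, 7 mm tall, runs along the top edge of the drawer front and stands 8 mm out from it; this point is 58.5 mm above the bench and moves with the drawer. When the drawer is shut it lies at x = -93 mm, y = 98 mm in the chest's frame
- drawer_middle_pull (a point): middle of the front edge of the middle drawer's aluminium pull strip (seen from the robot, left = +y at chest yaw 0): the strip is 82 mm wide, 7 mm tall, runs along the top edge of the drawer front and stands 8 mm out from it; this point is 58.5 mm above the bench and moves with the drawer. When the drawer is shut it lies at x = -93 mm, y = 0 mm in the chest's frame
- drawer_right_pull (a point): middle of the front edge of the right drawer's aluminium pull strip (seen from the robot, left = +y at chest yaw 0): the strip is 80 mm wide, 7 mm tall, runs along the top edge of the drawer front and stands 8 mm out from it; this point is 58.5 mm above the bench and moves with the drawer. When the drawer is shut it lies at x = -93 mm, y = -98 mm in the chest's frame
- drawer_left (a joint): how far the left drawer stands out, m: 0 = fully in, front flush with the chest (hard stop); it slides along the chest's own x axis (in = chest +x), at most 0.10; about 2 N of friction, stays where it is left
- drawer_middle (a joint): how far the middle drawer stands out, m: 0 = fully in, front flush with the chest (hard stop); it slides along the chest's own x axis (in = chest +x), at most 0.10; about 2 N of friction, stays where it is left
- drawer_right (a joint): how far the right drawer stands out, m: 0 = fully in, front flush with the chest (hard stop); it slides along the chest's own x axis (in = chest +x), at most 0.10; about 2 N of friction, stays where it is left
- lid (a joint): angle of the lid, rad: 0 = closed, lying level on the chest, hard stop; grows as it opens upward and back. The hinge is stiff (about 0.5 N m of friction): the lid stays where it is left
- lid_hinge (a point): point on the lid's hinge axis, at the middle of the chest's top back edge (chest frame x = +85 mm, y = 0, z = 100 mm); the axis runs along the chest's y. Fixed to the chest
- lid_edge (a point): middle of the lid's free edge, on its outer face. The lid is a grey panel 300 mm wide (y), 175 mm from hinge to free edge, 12 mm thick; its inner face lies in the plane of the hinge axis. Open, it leans up from the chest's back, free edge above the tray, outer face looking up and away from the robot. Site axes turn with the lid: z out of the outer face, x from free edge to hinge
- spray_can: upright aerosol can, 64 mm across, 170 mm tall; must be left alone; origin at the middle of its underside
- jar: upright glass jar with steel lid, 66 mm across, 85 mm tall; must be left alone; origin at the middle of its underside
- tin: upright tin, 72 mm across, 100 mm tall; must be left alone; origin at the middle of its underside
- wrench: steel wrench lying flat; must be left alone; origin at the middle of its underside
- screwdriver: screwdriver lying flat; must be left alone; origin at the middle of its underside
- socket: steel socket standing upright in front of the drawers, 22 mm across, 30 mm tall; must be left alone; origin at the middle of its underside
- hammer: hammer with wooden handle lying flat, left of the chest; must be left alone; origin at the middle of its underside

How it is judged (in metres and radians):
On the way, in this order (a step that is already met when the one before it is completed fails the run):
1. all three drawers are fully in while the lid is still up (value of joint each of drawer_left, drawer_middle, drawer_right below 0.004 m and value of joint lid above 0.4 rad), for 0.2 s.
2. the lid is closed (value of joint lid below 0.03 rad), for 0.2 s.
At the end, for the whole second after the job is handed in: all three drawers within 4 mm of fully in, the lid within 0.03 rad of closed (5 mm at its edge), and every other loose thing within 30 mm of where it stood (value of joint each of drawer_left, drawer_middle, drawer_right below 0.004 m and value of joint lid below 0.03 rad and distance of each of spray_can, jar, tin, wrench, screwdriver, socket, hammer from where it was at the start of the episode below 0.03 m); the robot touches nothing.
It fails at once if the chest, a drawer or the lid is shoved hard or squeezed in the fingers (over 100 N) (contact force between the fingers and chest above 100 N).
It fails at once if a drawer is dragged right out (value of joint any of drawer_left, drawer_middle, drawer_right above 0.078 m).
It fails at once if the lid is thrown right back (value of joint lid above 1.42 rad).
It fails at once if another thing on the bench is pushed about, lifted or carried (over 30 mm) (distance of any of spray_can, jar, tin, wrench, screwdriver, socket, hammer from where it was at the start of the episode above 0.03 m).
It fails at once if the can, jar, tin or socket is knocked over (angle between any of spray_can, jar, tin, socket's own z axis and vertical above 0.5 rad).
It also fails if it takes over 72 s, if anything falls off the work surface, if the arm or the gripper's body presses on something with over 40 N, if the wrist force passes 120 N, or if a joint passes its speed limit or range.

## Robot

A 6-joint arm with a two-finger parallel gripper is mounted at the origin on the work surface. World frame = base frame: x ahead of the robot, y to its left, z up, the work surface at z = 0. Lengths are in mm, angles in rad, forces in N, time in s.
With the tool pointing down it reaches from about 275 to 750 mm from the base axis. Payload 10.2 kg.
Tool frame: the origin (TCP) lies on the centre line of the jaws, within the pads' length; the fingertips stand 17 mm ahead of it and the grasp point (between the pads) lies 2 mm behind it; z points along the fingers, y is the line along which they close (so a half turn about z gives the same grasp; the last joint's range is limited). The gripper opens to 85 mm and grips with 20 to 120 N. Pads are 22 mm wide; open, the fingers measure 114 mm over their backs; the gripper's body (76 mm by 85 mm) begins 54 mm behind the grasp point. The pads swing forward as they close: fully open they stand 13 mm farther back than shut.
Start: joints at [-1.442, 0.313, 1.498, -0, 1.331, -0.223], TCP at [180.896, -492.857, 248.294] pointing down, gripper open.
Joint ranges: [-2.94, 2.94], [-0.97, 2.17], [0.19, 2.56], [-1.23, 4.37], [0.02, 3.11], [-2.88, 2.88]. Speed limits (rad/s): [2.39, 2.39, 3.01, 3.14, 3.14, 3.14].

## Interface

Orientations are given as a unit quaternion [w, x, y, z].
In Python, from rig import ctrl gives the robot as it stands. The module is installed in compiled form; this text tells all that it offers.
- The arm moves only by the shell command python3 -m jog 'ROWS' [FORCE]. ROWS is JSON, a list of rows, each an object with "delta_pos": the shift along the world's x, y, z in mm, a list of three; "angular": the turn, a rotation vector about the world's x, y, z in rad, a list of three; "fingers": the opening, from 0 (shut) to 1 (fully open). In form: [{"delta_pos": [tx, ty, tz], "angular": [rx, ry, rz], "fingers": fingers}, ...]. A call has 1 to 10 rows; each row is the pose to reach, as a shift and turn from the pose commanded when the call began; what a row does not reach only later rows make up. A row lasts 1/8 s, in which the tool goes at most 62.5 mm and 10.7 degrees, less where a joint would pass 70% of its speed; a pose out of reach is approached as far as the arm can. A call with a gripper value outside its range is refused whole. The fingers move at their own pace and stop on an object; FORCE is the grip in N (left out, the last holds). Time passes only in rows, so rows that repeat a pose let the fingers close. It gives the time, the measured TCP pose, the force, the opening and the grip force at its end, in the units of the state.
- ctrl.sense(): the state, without advancing time (a new reading comes with each control period).
- ctrl.capture(name): name is "scene" or "top"; returns a dict with "pixels" (384x512x3 uint8, blue, green, red), "fx", "fy", "cx", "cy" (pixels), "R" (3x3) and "t" (3): a world point X has camera coordinates R X + t. Camera axes: x right, y down, z forward; pixel columns grow to the right and rows downward; lengths in mm; the calibration is good to about 2 mm. A picture is of the moment at which its call begins. There is no depth.
- ctrl.finish_job(): hands the job in; it is judged then, once.
The state is a dict: "time_s": time; "joints": joint angles; "dq": joint speeds; "tau": joint torques, N m; "eef_pos": TCP position; "ee_rot": TCP orientation; "force": force on the tool from outside, world axes, zero at the start; "wrist_torque": the same for the moment, N m; "grip_width": opening from 0.0 (shut) to 1.0 (fully open); "grip_force": force on a finger pad.
Only numpy, scipy, OpenCV 4.12 (cv2) and the standard library are available. Lean on these libraries where they do the work, as an engineer would, in place of code of your own. Each camera call takes 0.05 s, during which the arm holds its last target. There are 200 camera calls.

## Working session

There is one attempt and no reset: what is moved stays moved. The work goes in short steps, Python scripts to look and compute and a shell command to move; the robot and the scene stay as the last step left them, time stands still between calls to the robot, and variables do not carry over. Pictures are saved under pics/ and viewed, at most 10 in all, crops included, and the job is handed in when it is done.

```bash
mkdir -p pics; cat > h.py <<'E'
import numpy as np, cv2, pickle
from rig import ctrl
def snap(n,f):
    c=ctrl.capture(n); p=np.array(c["pixels"]); pickle.dump(c,open(f"pics/{f}.pkl","wb"))
    cv2.imwrite(f"pics/{f}.png",cv2.resize(p,(800,600),interpolation=cv2.INTER_CUBIC)); return c
def load(f): return pickle.load(open(f"pics/{f}.pkl","rb"))
def ray(c,u,v,z,s=1.5625):
    R=np.array(c["R"]);t=np.array(c["t"]).ravel();u=(u+.5)/s-.5;v=(v+.5)/s-.5
    d=R.T@np.array([(u-c["cx"])/c["fx"],(v-c["cy"])/c["fy"],1]);o=-R.T@t
    return o+d*(z-o[2])/d[2]
def proj(c,X,s=1.5625):
    p=np.array(c["R"])@np.array(X,float)+np.array(c["t"]).ravel()
    return np.array([(c["fx"]*p[0]/p[2]+c["cx"]+.5)*s-.5,(c["fy"]*p[1]/p[2]+c["cy"]+.5)*s-.5])
E
python3 - <<'E'
from h import *
for n in("scene","top"):
    c=snap(n,n+"0");R=np.array(c["R"]);print(n,-R.T@np.array(c["t"]).ravel(),R[2])
print(ctrl.sense())
E
```

```text
scene [351.10886109 661.0317276  771.45389072] [ 0.2250874  -0.62110376 -0.75071019]
top [ 352.56816705   86.98926224 1215.0892535 ] [ 0.17817444  0.00744053 -0.98397079]
{'time_s': 0.1, 'joints': array([-1.44238380e+00,  3.13385080e-01,  1.49832134e+00, -9.47541523e-06,
        1.33100208e+00, -2.23401281e-01]), 'dq': array([-0.0007848 , -0.00087384, -0.00397609, -0.00015034,  0.00174437,
       -0.00041637]), 'tau': array([ 1.76164554e-03, -4.12898433e+01, -2.60140890e+01, -1.85045301e-04,
        3.05809350e-03, -1.42845676e-05]), 'eef_pos': array([ 180.87546213, -492.64762223,  247.81185208]), 'ee_rot': array([-5.57514939e-04,  9.84567884e-01,  1.75002201e-01,  2.18920395e-05]), 'force': array([-0.46342755,  0.0340931 , -0.21525952]), 'wrist_torque': array([0.0219228 , 0.00591899, 0.03147881]), 'grip_force': 0.0, 'grip_width': 1.0006493570826245}
```

View pics/top0.png

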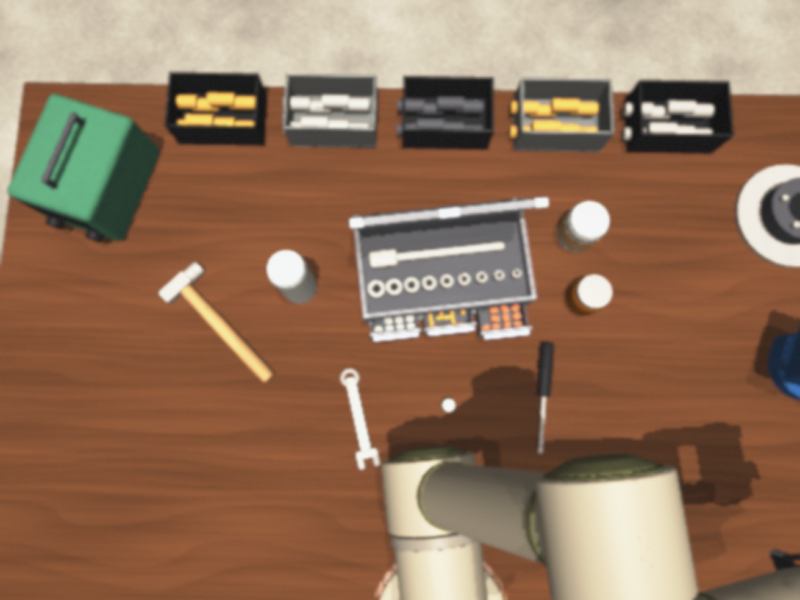

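View pics/scene0.png

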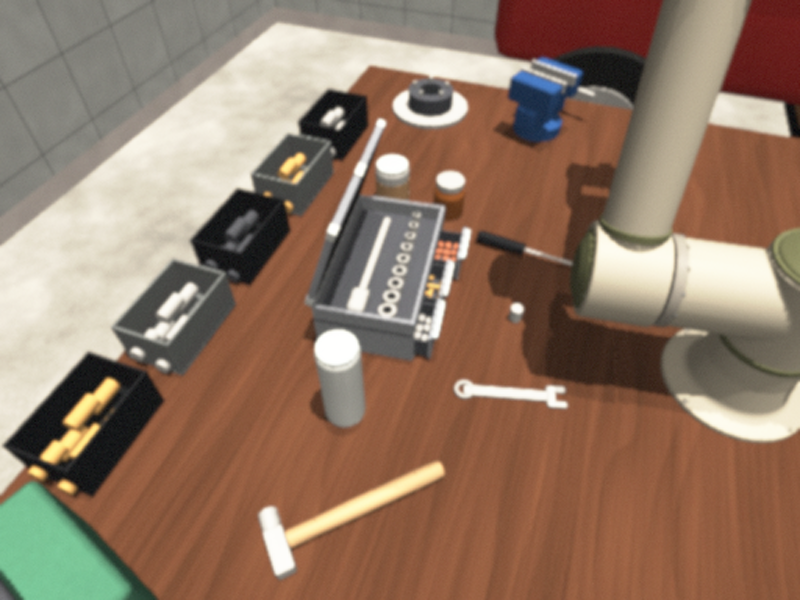

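The top view shows the chest with front rim corners near (365,317) and (535,299), the lid up with its free edge along (350,222)–(548,202), and the three pulls near (397,335), (451,328) and (505,334). The socket is at (448,405). Next I'll enlarge the crops.

```bash
python3 - <<'E'
from h import *
for n,(x,y,w,h) in {"top0":(215,120,145,109),"scene0":(190,70,120,165)}.items():
    p=np.array(load(n)["pixels"])[y:y+h,x:x+w]; f=min(800/w,600/h); f=5.5 if n=="top0" else 3.6
    cv2.imwrite(f"pics/{n}c.png",cv2.resize(p,None,fx=f,fy=f,interpolation=cv2.INTER_CUBIC))
E
```

```text
(no output)
```

View pics/top0c.png

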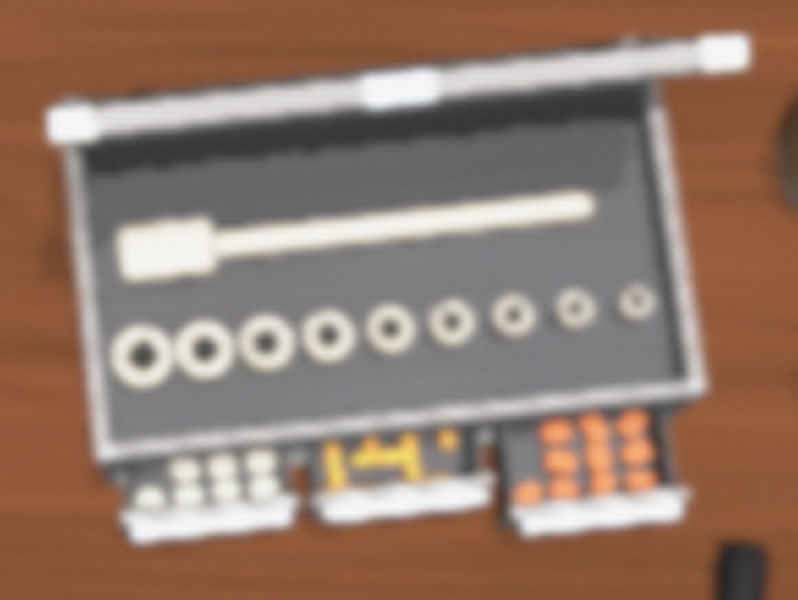

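View pics/scene0c.png

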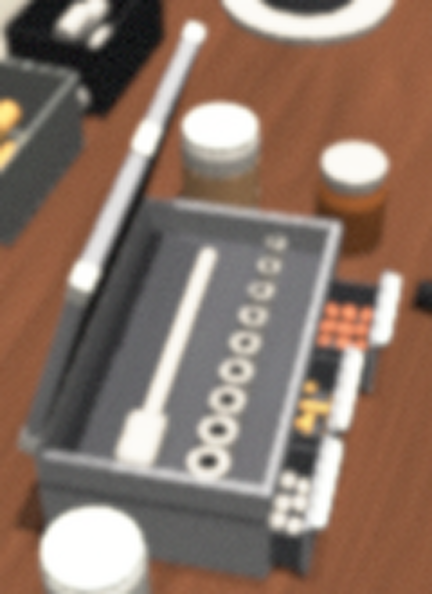

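The crop shows the front rim corners at (100,460) and (705,390). The pull front edges run (128,543)–(293,527), (318,521)–(488,502) and (520,535)–(685,517). The lid edge's end caps lie at about (72,124) and (724,52).

```bash
python3 - <<'E'
from h import *
from scipy.optimize import least_squares
c=load("top0");s=load("scene0")
T=lambda u,v,z:ray(c,(u+.5)/5.5+215-.5,(v+.5)/5.5+120-.5,z,1)
L,R=T(100,460,100),T(705,390,100);d=L-R;print("front",L,R,np.linalg.norm(d))
yaw=np.arctan2(-d[0],d[1]);ex=np.array([np.cos(yaw),np.sin(yaw),0]);ey=np.array([-ex[1],ex[0],0])
o=(L+R)/2+85*ex;o[2]=0;print("yaw",yaw,"origin",o)
for n,a,b,y in(("L",(128,543),(293,527),98),("M",(318,521),(488,502),0),("R",(520,535),(685,517),-98)):
    A,B=T(*a,57),T(*b,57);m=(A+B)/2;q=m-o;print(n,m,"w",np.linalg.norm(A-B),"chest",q@ex,q@ey,"open",-93-q@ex)
# lid angle by caps: midpoint cap in top (400,88), scene crop (148,137)/3.6+(190,70)
def lidpt(th,y,n): return o+np.array([0,0,100])+ey*y+ex*(85-175*np.cos(th)-n*-np.sin(th))+np.array([0,0,175*np.sin(th)+n*np.cos(th)])
for th in(0.9,1.0,1.1,1.2,1.3,1.4):
    print(th,[((proj(c,lidpt(th,y,6),1)+.5-[215,120])*5.5).round() for y in(150,0,-150)],[((proj(s,lidpt(th,y,6),1)+.5-[190,70])*3.6).round() for y in(150,0,-150)])
for n,u,v,z in(("can",290,262,170),("tin",588,221,100),("jar",596,291,85),("sock",448,405,30),("scr1",546,345,10),("scr2",541,452,5),("wr1",349,372,3),("wr2",367,462,3),("ham",195,268,15)):print(n,ray(c,u,v,z).round())
print([((proj(s,o+ex*a+ey*b+[0,0,100],1)+.5-[190,70])*3.6).round() for a,b in((-85,150),(-85,-150),(85,150))])
E
```

```text
front [513.610317   143.50177841 100.        ] [ 554.28560027 -153.23325269  100.        ] 299.50986186138323
yaw 0.1362271125195715 origin [618.16046999   6.67778619   0.        ]
L [482.63870123  88.70163429  57.        ] w 83.84247424622504 chest -123.12687396264015 99.66862281224226 open 30.126873962640147
M [496.53198908  -8.54976192  57.        ] w 86.76434967604136 chest -122.56963984977938 1.4314251621289262 open 29.569639849779378
R [ 491.16196944 -109.42492064   57.        ] w 84.17236211137785 chest -141.5893761784545 -97.77988663666648 open 48.5893761784545
0.9 [array([ 68., 265.]), array([411., 226.]), array([751., 187.])] [array([168., 332.]), array([221., 184.]), array([264.,  66.])]
1.0 [array([ 64., 227.]), array([408., 188.]), array([751., 149.])] [array([144., 317.]), array([200., 170.]), array([246.,  52.])]
1.1 [array([ 59., 188.]), array([405., 148.]), array([750., 109.])] [array([118., 303.]), array([178., 157.]), array([226.,  40.])]
1.2 [array([ 54., 147.]), array([401., 108.]), array([747.,  68.])] [array([ 91., 291.]), array([154., 146.]), array([205.,  30.])]
1.3 [array([ 49., 106.]), array([397.,  67.]), array([744.,  28.])] [array([ 64., 281.]), array([130., 137.]), array([183.,  22.])]
1.4 [array([44., 65.]), array([393.,  26.]), array([739., -13.])] [array([ 35., 273.]), array([105., 129.]), array([160.,  15.])]
can [594. 264. 170.]
tin [ 694. -248.  100.]
jar [ 571. -262.   85.]
sock [369.  -8.  30.]
scr1 [ 483. -190.   10.]
scr2 [ 289. -178.    5.]
wr1 [426. 173.   3.]
wr2 [265. 136.   3.]
ham [614. 469.  15.]
[array([269., 495.]), array([338., 223.]), array([ 32., 456.])]
```

Checks agree: chest width 299.5 mm, lid about 1.24 rad, yaw about 0.13, drawers out 30/30/49 mm. I'll move in front of the right drawer with the fingers shut.

```bash
python3 -m jog '[{"delta_pos":[249,377,0],"angular":[0,0,-0.22],"fingers":0},{"delta_pos":[249,377,0],"angular":[0,0,-0.22],"fingers":0},{"delta_pos":[249,377,0],"angular":[0,0,-0.22],"fingers":0},{"delta_pos":[249,377,0],"angular":[0,0,-0.22],"fingers":0},{"delta_pos":[249,377,0],"angular":[0,0,-0.22],"fingers":0},{"delta_pos":[249,377,0],"angular":[0,0,-0.22],"fingers":0},{"delta_pos":[249,377,0],"angular":[0,0,-0.22],"fingers":0},{"delta_pos":[249,377,0],"angular":[0,0,-0.22],"fingers":0},{"delta_pos":[249,377,0],"angular":[0,0,-0.22],"fingers":0},{"delta_pos":[249,377,0],"angular":[0,0,-0.22],"fingers":0}]'
```

```text
time_s: 1.35
eef_pos: [429.4, -117.0, 248.2]
ee_rot: [0.0, 0.998, 0.065, -0.0]
force: [0.3, 0.4, -0.4]
grip_width: 0.003
grip_force: 0.0
```

```bash
python3 -m jog '[{"delta_pos":[0,0,-60],"angular":[0,0,0],"fingers":0},{"delta_pos":[0,0,-120],"angular":[0,0,0],"fingers":0},{"delta_pos":[0,0,-183],"angular":[0,0,0],"fingers":0},{"delta_pos":[0,0,-183],"angular":[0,0,0],"fingers":0},{"delta_pos":[30,4,-183],"angular":[0,0,0],"fingers":0},{"delta_pos":[45,6,-183],"angular":[0,0,0],"fingers":0},{"delta_pos":[55,7,-183],"angular":[0,0,0],"fingers":0},{"delta_pos":[65,8,-183],"angular":[0,0,0],"fingers":0},{"delta_pos":[72,9,-183],"angular":[0,0,0],"fingers":0},{"delta_pos":[80,10,-183],"angular":[0,0,0],"fingers":0}]'
python3 -m jog '[{"delta_pos":[4,0.5,0],"angular":[0,0,0],"fingers":0},{"delta_pos":[8,1,0],"angular":[0,0,0],"fingers":0},{"delta_pos":[11,1.4,0],"angular":[0,0,0],"fingers":0},{"delta_pos":[13,1.7,0],"angular":[0,0,0],"fingers":0},{"delta_pos":[13,1.7,0],"angular":[0,0,0],"fingers":0}]'
```

```text
time_s: 2.6
eef_pos: [510.1, -105.9, 65.5]
ee_rot: [0.0, 0.998, 0.066, -0.0]
force: [-1.8, 0.0, 1.6]
grip_width: 0.005
grip_force: 1.3
time_s: 3.22
eef_pos: [523.1, -104.1, 65.2]
ee_rot: [-0.0, 0.998, 0.066, 0.0]
force: [0.3, 0.6, 0.4]
grip_width: -0.001
grip_force: 0.0
```

```bash
python3 -m jog '[{"delta_pos":[1.5,0.2,0],"angular":[0,0,0],"fingers":0},{"delta_pos":[3,0.4,0],"angular":[0,0,0],"fingers":0},{"delta_pos":[4,0.5,0],"angular":[0,0,0],"fingers":0}]'
python3 -m jog '[{"delta_pos":[1,0.1,0],"angular":[0,0,0],"fingers":0},{"delta_pos":[2,0.2,0],"angular":[0,0,0],"fingers":0}]'
```

```text
time_s: 3.6
eef_pos: [526.6, -103.6, 65.2]
ee_rot: [-0.0, 0.998, 0.066, -0.001]
force: [-6.7, -1.2, 3.4]
grip_width: -0.004
grip_force: 3.6
time_s: 3.85
eef_pos: [526.8, -103.6, 65.1]
ee_rot: [-0.0, 0.998, 0.066, -0.003]
force: [-18.4, -4.2, 11.0]
grip_width: -0.005
grip_force: 9.6
```

```bash
python3 -m jog '[{"delta_pos":[-40,-5,0],"angular":[0,0,0],"fingers":0},{"delta_pos":[-75,-10,0],"angular":[0,0,0],"fingers":0},{"delta_pos":[-75,40,0],"angular":[0,0,0],"fingers":0},{"delta_pos":[-75,89,0],"angular":[0,0,0],"fingers":0},{"delta_pos":[-60,91,0],"angular":[0,0,0],"fingers":0},{"delta_pos":[-48,93,0],"angular":[0,0,0],"fingers":0},{"delta_pos":[-40,94,0],"angular":[0,0,0],"fingers":0},{"delta_pos":[-32,95,0],"angular":[0,0,0],"fingers":0},{"delta_pos":[-24,96,0],"angular":[0,0,0],"fingers":0},{"delta_pos":[-20,97,0],"angular":[0,0,0],"fingers":0}]'
python3 -m jog '[{"delta_pos":[2,0.2,0],"angular":[0,0,0],"fingers":0},{"delta_pos":[4,0.5,0],"angular":[0,0,0],"fingers":0},{"delta_pos":[5.5,0.7,0],"angular":[0,0,0],"fingers":0},{"delta_pos":[7,0.9,0],"angular":[0,0,0],"fingers":0}]'
```

```text
time_s: 5.1
eef_pos: [509.3, -6.8, 65.1]
ee_rot: [0.0, 0.998, 0.066, -0.0]
force: [-2.0, -1.0, -0.0]
grip_width: -0.0
grip_force: 1.1
time_s: 5.6
eef_pos: [513.8, -5.8, 65.1]
ee_rot: [-0.0, 0.998, 0.066, -0.003]
force: [-18.5, -8.1, 11.2]
grip_width: -0.001
grip_force: 9.7
```

```bash
python3 -m jog '[{"delta_pos":[-40,-5,0],"angular":[0,0,0],"fingers":0},{"delta_pos":[-75,-8,0],"angular":[0,0,0],"fingers":0},{"delta_pos":[-75,40,0],"angular":[0,0,0],"fingers":0},{"delta_pos":[-75,89,0],"angular":[0,0,0],"fingers":0},{"delta_pos":[-60,91,0],"angular":[0,0,0],"fingers":0},{"delta_pos":[-48,93,0],"angular":[0,0,0],"fingers":0},{"delta_pos":[-40,94,0],"angular":[0,0,0],"fingers":0},{"delta_pos":[-32,95,0],"angular":[0,0,0],"fingers":0},{"delta_pos":[-24,96,0],"angular":[0,0,0],"fingers":0},{"delta_pos":[-20,97,0],"angular":[0,0,0],"fingers":0}]'
python3 -m jog '[{"delta_pos":[2,0.2,0],"angular":[0,0,0],"fingers":0},{"delta_pos":[4,0.5,0],"angular":[0,0,0],"fingers":0},{"delta_pos":[5.5,0.7,0],"angular":[0,0,0],"fingers":0},{"delta_pos":[7,0.9,0],"angular":[0,0,0],"fingers":0}]'
```

```text
time_s: 6.85
eef_pos: [496.3, 91.1, 65.2]
ee_rot: [0.0, 0.998, 0.066, -0.0]
force: [-1.9, -1.6, -0.2]
grip_width: -0.002
grip_force: 1.1
time_s: 7.35
eef_pos: [500.9, 92.1, 65.1]
ee_rot: [0.0, 0.998, 0.066, -0.003]
force: [-17.4, -6.7, 11.7]
grip_width: -0.001
grip_force: 8.9
```

```bash
python3 -m jog '[{"delta_pos":[-40,-5,0],"angular":[0,0,0],"fingers":0},{"delta_pos":[-60,-8,60],"angular":[0,0,0],"fingers":0},{"delta_pos":[-60,-8,120],"angular":[0,0,0],"fingers":0},{"delta_pos":[-60,-8,180],"angular":[0,0,0],"fingers":0},{"delta_pos":[-60,-8,240],"angular":[0,0,0],"fingers":0},{"delta_pos":[-60,-8,285],"angular":[0,0,0],"fingers":0},{"delta_pos":[-60,-8,285],"angular":[0,0,0],"fingers":0}]'
python3 - <<'E'
from h import *
c=snap("scene","s1");p=np.array(c["pixels"])[60:240,180:330]
cv2.imwrite("pics/s1c.png",cv2.resize(p,None,fx=3.3,fy=3.3,interpolation=cv2.INTER_CUBIC))
for th in(1.24,1.1,.95,.8,.65,.5,.35,.2,.1,.05,0):
    r=150;x=85-r*np.cos(th)+12*np.sin(th)+11;z=100+r*np.sin(th)+12*np.cos(th)+17
    print(th,round(617.2+x*.9914),round(7.2+x*.1306),round(z))
E
```

```text
time_s: 8.22
eef_pos: [443.8, 84.5, 353.5]
ee_rot: [0.0, 0.998, 0.066, 0.004]
force: [-0.3, 0.2, -1.5]
grip_width: -0.002
grip_force: 0.0
1.24 675 15 263
1.1 656 12 256
0.95 636 10 246
0.8 617 7 233
0.65 601 5 217
0.5 588 3 199
0.35 577 2 180
0.2 569 1 159
0.1 566 0 144
0.05 564 0 136
0 564 0 129
```

View pics/s1c.png

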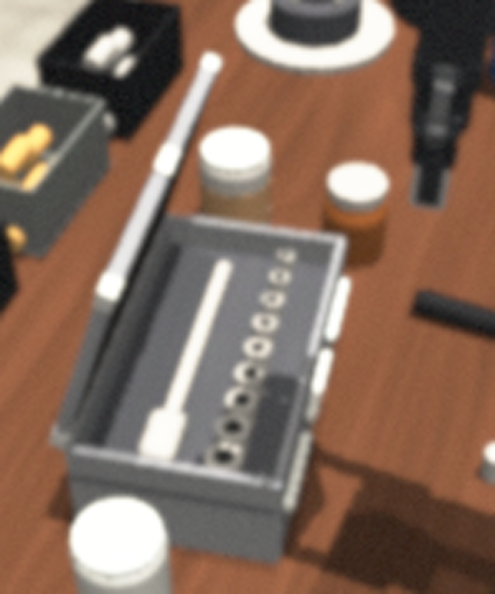

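All three pulls now lie flush along the chest front (340,310)–(295,470), and the lid is still up. Now over the top to behind the lid.

```bash
python3 -m jog '[{"delta_pos":[55,-14,0],"angular":[0,0,0],"fingers":0},{"delta_pos":[110,-27,0],"angular":[0,0,0],"fingers":0},{"delta_pos":[165,-40,0],"angular":[0,0,0],"fingers":0},{"delta_pos":[220,-53,0],"angular":[0,0,0],"fingers":0},{"delta_pos":[268,-65,0],"angular":[0,0,0],"fingers":0},{"delta_pos":[268,-65,0],"angular":[0,0,0],"fingers":0},{"delta_pos":[268,-65,0],"angular":[0,0,0],"fingers":0}]'
python3 - <<'E'
from h import *
c=load("s1")
for L in(17,24,30): print(L,(proj(c,[443.8,84.5,353.5-L],1)-[180,60])*3.3)
snap("scene","s2")
E
```

```text
time_s: 9.15
eef_pos: [710.7, 19.6, 349.0]
ee_rot: [-0.0, 0.998, 0.066, -0.001]
force: [-0.5, -0.1, 0.2]
grip_width: 0.002
grip_force: 0.0
17 [425.31448762 202.30543782]
24 [423.98466033 211.52796996]
30 [422.86036144 219.32513478]
```

View pics/s2.png

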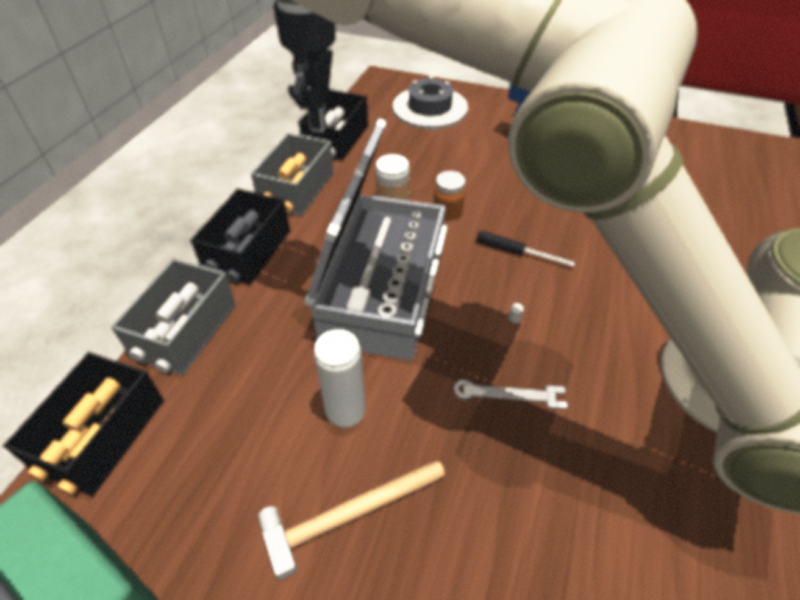

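The tip is 17 mm ahead of the TCP, as read off at (430,205), and the gripper stands behind and above the lid at (315,120). Next: descend, then push the lid forward.

```bash
python3 -m jog '[{"delta_pos":[0,0,-45],"angular":[0,0,0],"fingers":0},{"delta_pos":[0,0,-86],"angular":[0,0,0],"fingers":0},{"delta_pos":[0,0,-86],"angular":[0,0,0],"fingers":0},{"delta_pos":[-15,-2,-86],"angular":[0,0,0],"fingers":0},{"delta_pos":[-25,-3,-86],"angular":[0,0,0],"fingers":0},{"delta_pos":[-35,-5,-87],"angular":[0,0,0],"fingers":0},{"delta_pos":[-45,-6,-90],"angular":[0,0,0],"fingers":0},{"delta_pos":[-55,-7,-94],"angular":[0,0,0],"fingers":0}]'
```

```text
time_s: 10.2
eef_pos: [656.2, 12.3, 260.9]
ee_rot: [0.001, 0.998, 0.066, 0.004]
force: [2.8, -2.7, 2.3]
grip_width: 0.004
grip_force: 1.5
```

```bash
python3 -m jog '[{"delta_pos":[-10,-1,-4],"angular":[0,0,0],"fingers":0},{"delta_pos":[-19,-2,-9],"angular":[0,0,0],"fingers":0},{"delta_pos":[-29,-3,-15],"angular":[0,0,0],"fingers":0},{"delta_pos":[-38,-5,-22],"angular":[0,0,0],"fingers":0},{"delta_pos":[-46,-6,-30],"angular":[0,0,0],"fingers":0},{"delta_pos":[-54,-7,-38],"angular":[0,0,0],"fingers":0}]'
```

```text
time_s: 10.95
eef_pos: [602.4, 5.4, 222.3]
ee_rot: [0.001, 0.998, 0.066, 0.003]
force: [1.3, 0.6, 1.9]
grip_width: -0.001
grip_force: 1.3
```

Contact is light at about 3 N, and the lid is following (~0.65 rad). I'll continue down the arc.

```bash
python3 -m jog '[{"delta_pos":[-6,-1,-9],"angular":[0,0,0],"fingers":0},{"delta_pos":[-13,-2,-18],"angular":[0,0,0],"fingers":0},{"delta_pos":[-19,-3,-29],"angular":[0,0,0],"fingers":0},{"delta_pos":[-24,-4,-39],"angular":[0,0,0],"fingers":0},{"delta_pos":[-29,-4,-50],"angular":[0,0,0],"fingers":0},{"delta_pos":[-33,-5,-60],"angular":[0,0,0],"fingers":0},{"delta_pos":[-35,-5,-69],"angular":[0,0,0],"fingers":0},{"delta_pos":[-36,-5,-76],"angular":[0,0,0],"fingers":0},{"delta_pos":[-37,-5,-81],"angular":[0,0,0],"fingers":0}]'
```

```text
time_s: 12.08
eef_pos: [564.8, 0.2, 136.8]
ee_rot: [0.0, 0.998, 0.066, -0.0]
force: [-1.1, -2.0, 2.4]
grip_width: -0.001
grip_force: 1.0
```

```bash
python3 -m jog '[{"delta_pos":[0,0,-3],"angular":[0,0,0],"fingers":0},{"delta_pos":[0,0,-6],"angular":[0,0,0],"fingers":0},{"delta_pos":[0,0,-8],"angular":[0,0,0],"fingers":0},{"delta_pos":[0,0,-9],"angular":[0,0,0],"fingers":0}]'
```

```text
time_s: 12.58
eef_pos: [564.9, 0.4, 129.0]
ee_rot: [-0.0, 0.998, 0.066, -0.0]
force: [-6.5, -0.3, 12.8]
grip_width: -0.001
grip_force: 6.7
```

```bash
python3 -m jog '[{"delta_pos":[0,0,-1],"angular":[0,0,0],"fingers":0},{"delta_pos":[0,0,-1.5],"angular":[0,0,0],"fingers":0},{"delta_pos":[0,0,-1.5],"angular":[0,0,0],"fingers":0},{"delta_pos":[0,0,30],"angular":[0,0,0],"fingers":0},{"delta_pos":[0,0,80],"angular":[0,0,0],"fingers":0},{"delta_pos":[-60,0,140],"angular":[0,0,0],"fingers":0},{"delta_pos":[-120,0,180],"angular":[0,0,0],"fingers":0},{"delta_pos":[-180,0,180],"angular":[0,0,0],"fingers":0},{"delta_pos":[-220,0,180],"angular":[0,0,0],"fingers":0},{"delta_pos":[-220,0,180],"angular":[0,0,0],"fingers":0}]'
python3 - <<'E'
from h import *
snap("scene","s3")
E
```

```text
time_s: 13.82
eef_pos: [342.7, 0.8, 309.2]
ee_rot: [0.001, 0.998, 0.066, 0.002]
force: [0.6, 0.6, -0.1]
grip_width: 0.001
grip_force: 0.0
```

View pics/s3.png

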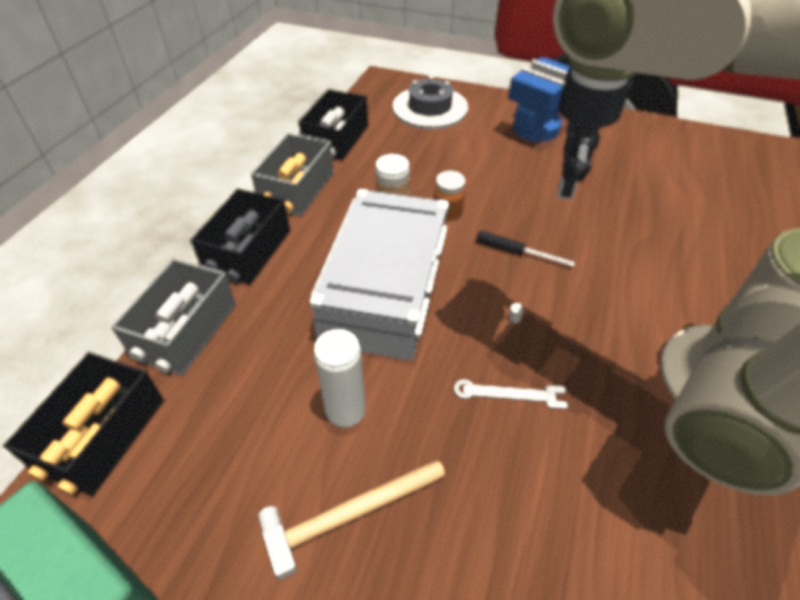

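The lid lies level on the chest (320–447, 190–320), the drawers are flush, everything else is where it was, and the arm is clear.

```bash
python3 -c "
from rig import ctrl
print(ctrl.finish_job())"
```

```text
the job is handed in; nothing more can be done
None
```

I pushed all three drawers flush while the lid was up, closed the lid fully, backed the arm clear and handed the job in at about 14 s. The hand-in returned no verdict; the last picture showed everything else where it stood, and no force reading went above about 25 N.

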